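Lock the welding turntable

ROBOT

A 7-joint arm with a two-finger parallel gripper is mounted at the origin on the work surface. World frame = base frame: x ahead of the robot, y to its left, z up, the work surface at z = 0. Lengths are in mm, angles in rad, forces in N, time in s.
With the tool pointing down it reaches from about 400 to 875 mm from the base axis. Payload 4.4 kg.
Tool frame: the origin (TCP) lies on the centre line of the jaws, within the pads' length; the fingertips stand 25 mm ahead of it and the grasp point (between the pads) lies 6 mm ahead of it (ctrl.finger_overhang is the distance from the TCP to the fingertips, in mm); z points along the fingers, y is the line along which they close (so a half turn about z gives the same grasp; the last joint's range is limited). The gripper opens to 85 mm and grips with 20 to 120 N. Pads are 22 mm wide; open, the fingers measure 114 mm over their backs; the gripper's body (76 mm by 85 mm) begins 54 mm behind the grasp point. The pads swing forward as they close: fully open they stand 13 mm farther back than shut.
Start: joints at [-1.251, 0.628, 0.038, 1.517, -0.027, 0.996, -0.02], TCP at [244.573, 602.247, 233.813] pointing down, gripper open.
Joint ranges: [-3.06, 3.06], [-0.37, 2.12], [-1.25, 1.32], [0.18, 2.47], [-1.1, 4.24], [0.23, 1.98], [-2.94, 2.94]. Speed limits (rad/s): [2.57, 2.57, 3.14, 3.14, 3.14, 3.14, 3.14].

INTERFACE

Orientations are given as [roll, pitch, yaw] about the fixed x, y, z axes, in that order (R = Rz(yaw) Ry(pitch) Rx(roll)).
In Python, from cell import ctrl gives the robot as it stands. The module is installed in compiled form; this text tells all that it offers.
- The arm moves only by the tool play_rows, never from a script. Its argument "targets" is a list of rows, each a list of 5 numbers: the closure, from 0 (fully open) to 1 (shut), then the shift along the tool's x, y, z in cm, then the turn about the tool's z in degrees. In form: [[gripper, dx, dy, dz, spin], ...]. A call has 1 to 10 rows; each row is the pose to reach, as a shift and turn from the pose commanded when the call began, along the tool's axes at that moment; what a row does not reach only later rows make up. A row lasts 1/10 s, in which the tool goes at most 50 mm and 8.59 degrees, less where a joint would pass 70% of its speed; a pose out of reach is approached as far as the arm can. A call with a gripper value outside its range is refused whole. The fingers move at their own pace and stop on an object; the grip force is fixed at half the most. Time passes only in rows, so rows that repeat a pose let the fingers close. It gives the time, the measured TCP pose, the force, the opening and the grip force at its end, in the units of the state.
- ctrl.read_state(): the state, without advancing time (a new reading comes with each control period).
- ctrl.get_image(name): name is "scene" or "top" or "wrist"; returns (picture, depth): 480x640x3 uint8, red, green, blue; 480x640 float32, mm along the optical axis (not along the pixel's ray), 0 where there is no reading.
- ctrl.calibration(name): a dict with "vfov" (degrees; the focal length in pixels is half the picture's height over the tangent of half this angle, whatever the lens; pixels are square), "cx", "cy" (the principal point, pixels), "extrinsics" (4x4, takes a point from camera to world coordinates); the wrist camera has in their place "mount" (4x4, takes a point from camera to tool coordinates, whose origin is the TCP and whose axes are the flange's). Camera axes: x right, y down, z forward; pixel columns grow to the right and rows downward; lengths in mm; the calibration is good to about 2 mm. The wrist camera is an equidistant fisheye: a pixel r from the principal point sees the ray r / f radians off the axis. A picture is of the moment at which its call begins: read the wrist's pose just before it. calibration takes no time and is no camera call.
- ctrl.finish_job(): hands the job in; it is judged then, once.
Trained networks look in the newest picture that a camera, given by its name, has taken for a name from the list of things; names that differ only in an ending like _2 or _b are one class to them, and where a whole thing is asked for, a point or a joint stands for the part that bears it (a point fixed in the world has none). Each returns a list of dicts, best first, with "confidence" (0 to 1); they miss things now and then, are a little off and sometimes report something else, mostly with a low value. They report only what shows in the picture. A call takes as long as a camera call. They do not tell look-alikes from the thing itself.
- ctrl.search_frame(camera, name): "bbox" ([left, top, right, bottom] in pixels, round what is visible of it).
- ctrl.trace(camera, name): "pixels" (480x640 bool, what is visible of it) and "bbox" ([left, top, right, bottom] in pixels, round what is visible of it).
The state is a dict: "clock": time; "qpos": joint angles; "qd": joint speeds; "tau": joint torques, N m; "eef_pos": TCP position; "tool_rot": TCP orientation; "force": force on the tool from outside, world axes, zero at the start; "torque": the same for the moment, N m; "width": finger opening in mm; "gripper_force": force on a finger pad.
Only numpy, scipy, OpenCV 4.12 (cv2) and the standard library are available. Lean on these libraries where they do the work, as an engineer would, in place of code of your own. Each camera call takes 0.05 s, during which the arm holds its last target. There are 200 camera calls.

TASK

Using only pushes, turn the welding turntable by its upright post until the slot in its rim faces the steel lock bar, then push the lock bar by its end tab fully home into the slot, until the tab stops against the guide, so that the turntable is locked. Lift nothing: the bar must stay down in its guide, and leave the hammer, can, brick and brush where they are.

Things in the scene. Friction and masses are not known exactly. Their poses are not given: they have to be found in the camera images.
- base: Fixed steel base plate, 170 x 305 x 12 mm; does not move in a run. Origin: on the turntable's axis at bench height; z up. Its +y axis runs along the lock bar's guide, outward from the turntable (plate from y = -85 to +220 mm); its yaw varies. On it, a rail 26 mm wide, top 30 mm above the bench, from y = 82 to 218 mm, carries the lock bar.
- turntable (a joint): Angle of the round bright-metal turntable, rad, counter-clockwise positive from above. At 0 its slot points straight away from the lock bar (base -y) and its post is on the bar's side (base +y). The slot faces the bar at +3.14 and at -3.14; stops at +4 and -4. Plain friction 0.2 Nm (about 4 N at the post), no spring: it stays where it is left.
- slot_mouth (a point): Middle of the slot's mouth at the turntable's rim, at the disc's top face. The disc has radius 75 mm and lies 28 to 46 mm above the bench. The slot is 25 mm wide and reaches in from the rim to 40 mm from the axis. A pipe flange (62 mm across; pipe 38 mm across, top 80 mm above the bench) is fixed on the disc's centre.
- lock_line (a point): Fixed point on the bar's centre line, 75 mm from the axis and 46 mm above the bench: where the slot mouth must come. Beyond it stand the guide's two cheeks (36 mm wide overall, 20 mm between them, top 46 mm above the bench, from base y = 84 to 145 mm), with a strap over them (y = 102 to 122 mm, top 52 mm above the bench).
- post_top (a point): Centre of the top of the turntable's upright round steel post, 16 mm across, 45 mm tall (46 to 91 mm above the bench), 58 mm from the axis, on the opposite side from the slot.
- lock_bar: Loose steel bar, 0.2 to 0.4 kg, 18 mm wide, 14 mm high, 110 mm long, its underside 30 mm above the bench. Origin: underside of its rounded nose, the end next to the turntable; +y runs along the bar away from the turntable. It starts 36 to 49 mm out and slides along base -y until its tab stops on the cheeks, nose 43 mm from the axis. The nose enters if the slot is within about 4 mm of its line.
- tab_back (a point): Centre of the outer face (the face to push, towards base -y) of the upright tab at the bar's outer end: 36 mm wide, 8 mm thick, from 30 to 72 mm above the bench; this point is 51 mm above the bench. It is at base y = 153 mm when the bar is home.
- hammer: Bystander: hammer lying on the bench, 260 mm long, origin near its middle, under it.
- can: Bystander: upright metal can, 66 mm across, 140 mm tall, origin at its underside's centre.
- brick: Bystander: clay brick, 120 x 200 x 65 mm, origin at its underside's centre.
- brush: Bystander: brush lying on the bench, 200 mm long, origin near its middle, under it.
Not all that is in view belongs to the job. There is more than one size of the lock_bar; the job needs the smallest.

How it is judged:
By the outcome, as a careful person would: the job done as asked, in the order asked, and still so for the second after the job is handed in, with the robot touching nothing.
It also fails if it takes over 54 s, if anything falls off the work surface, if the arm or the gripper's body presses on something with over 40 N, if the wrist force passes 120 N, or if a joint passes its speed limit or range.

## Working session

There is one attempt and no reset: what is moved stays moved. The work goes in short steps, Python scripts to look and compute and a tool call to move; the robot and the scene stay as the last step left them, time stands still between calls to the robot, and variables do not carry over. Pictures are saved under pics/ and viewed, at most 10 in all, crops included, and the job is handed in when it is done.

Besides the shell and the picture viewer there is one more tool, called after "Call:" as name(argument=value, ...), one argument or row to a line, values as JSON. play_rows: Moves the arm, as the interface text tells. Its arguments: {"type":"object","properties":{"targets":{"type":"array"}},"required":["targets"]}

```bash
mkdir -p pics; cat > h.py <<'E'
import numpy as np,cv2
from cell import ctrl
from scipy.spatial.transform import Rotation as R
def cal(n):
    c=ctrl.calibration(n); return 240/np.tan(np.radians(c['vfov'])/2),c['cx'],c['cy'],np.array(c['extrinsics'])
def cloud(n,d):
    f,cx,cy,T=cal(n); v,u=np.mgrid[:480,:640]
    P=np.stack([(u-cx)/f*d,(v-cy)/f*d,d],-1)@T[:3,:3].T+T[:3,3]
    P[d==0]=np.nan; return P
def proj(n,p):
    f,cx,cy,T=cal(n); q=(np.atleast_2d(p)-T[:3,3])@T[:3,:3]
    return np.c_[q[:,0]/q[:,2]*f+cx,q[:,1]/q[:,2]*f+cy]
E
python3 - <<'E'
from h import *
for n in("top","scene"):
    im,d=ctrl.get_image(n); cv2.imwrite(f'pics/{n}0.png',im[:,:,::-1]); np.savez(f'{n}0.npz',im=im,d=d)
    for t in("turntable","post_top","lock_bar","base"):
        print(n,t,[(np.round(x['bbox']).tolist(),round(x['confidence'],2)) for x in ctrl.search_frame(n,t)])
print(cal("top")); s=ctrl.read_state(); print(s['eef_pos'],s['tool_rot'])
E
```

```text
top turntable [([354.0, 203.0, 416.0, 262.0], 0.69), ([287.0, 129.0, 315.0, 180.0], 0.39), ([300.0, 206.0, 349.0, 225.0], 0.36)]
top post_top [([351.0, 200.0, 418.0, 265.0], 0.82)]
top lock_bar [([402.0, 114.0, 464.0, 161.0], 0.81), ([298.0, 208.0, 350.0, 227.0], 0.75), ([325.0, 307.0, 380.0, 353.0], 0.73)]
top base [([289.0, 186.0, 421.0, 276.0], 0.72)]
scene turntable [([232.0, 228.0, 302.0, 291.0], 0.69), ([228.0, 217.0, 375.0, 306.0], 0.57)]
scene post_top [([228.0, 227.0, 303.0, 290.0], 0.59)]
scene lock_bar [([214.0, 353.0, 292.0, 404.0], 0.9), ([312.0, 228.0, 361.0, 251.0], 0.72), ([242.0, 152.0, 286.0, 199.0], 0.65)]
scene base [([229.0, 216.0, 375.0, 305.0], 0.96)]
(np.float64(537.0886170494009), 318.5420701717125, 234.30945063183168, array([[ 3.46830422e-03, -9.95599517e-01,  9.36459987e-02,
         4.52450435e+02],
       [-9.99905200e-01, -4.70062446e-03, -1.29419733e-02,
         3.90335071e+01],
       [ 1.33252170e-02, -9.35922343e-02, -9.95521437e-01,
         1.30221952e+03],
       [ 0.00000000e+00,  0.00000000e+00,  0.00000000e+00,
         1.00000000e+00]]))
[244.5410189  602.23397543 233.78135959] [-3.14154056e+00 -3.37558654e-05  2.75579808e+00]
```

View pics/top0.png

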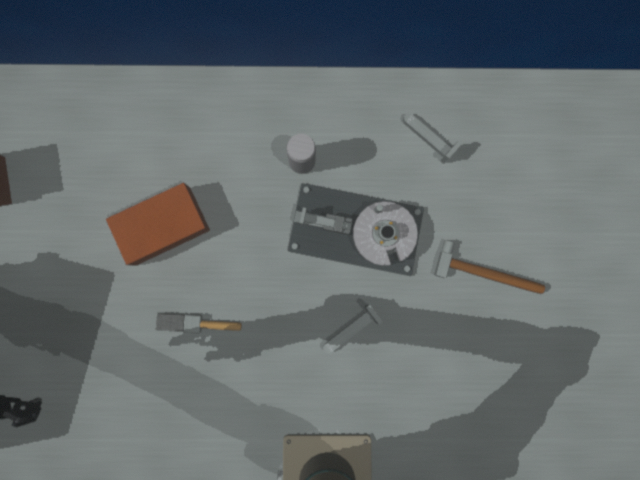

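View pics/scene0.png

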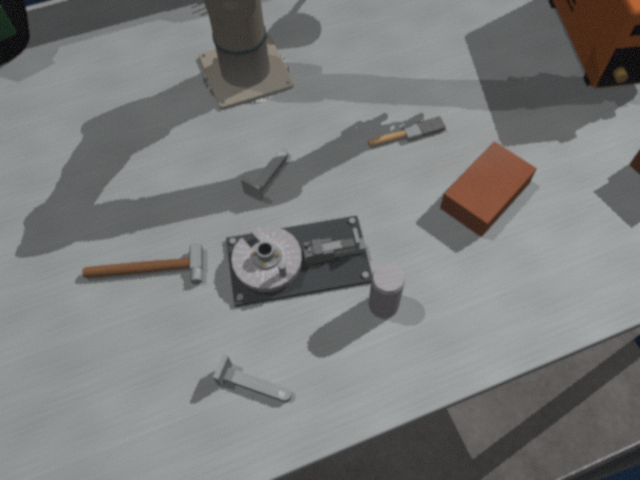

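The scene view agrees with the top view. In the top view, the candidates for the bar are the one in the guide (322,220) and two loose look-alikes on the bench at (432,137) and (352,327). I choose the one in the guide, and will check it in a crop. The disc is at (387,232), its slot seems to be at about (393,255), and the post at about (380,208).

```bash
python3 - <<'E'
from h import *
z=np.load('top0.npz'); im,d=z['im'],z['d']; P=cloud('top',d)
cv2.imwrite('pics/crop1.png',cv2.resize(im[170:290,275:435],None,fx=5,fy=5,interpolation=cv2.INTER_CUBIC)[:,:,::-1])
Z=P[...,2]; roi=np.zeros(Z.shape,bool); roi[180:285,283:430]=1
def st(m,n):
    Q=P[m&roi]; print(n,len(Q),np.round(np.mean(Q,0),1)); return Q
disc=st((Z>41)&(Z<51)&(np.arange(640)>352),'disc')
c,r=cv2.minEnclosingCircle(disc[:,:2].astype(np.float32)); print('circle',c,r)
st((Z>73)&(Z<86)&(np.arange(640)>352),'pipe top')
st((Z>86)&(Z<97),'post')
tab=st((Z>60)&(Z<80)&(np.arange(640)<345),'tab'); print(tab[:20].round(0))
pl=st((Z>5)&(Z<20),'plate'); rect=cv2.minAreaRect(pl[:,:2].astype(np.float32)); print(rect, cv2.boxPoints(rect))
# decoy lengths
for b in([402,114,464,161],[325,307,380,353]):
    m=np.zeros(Z.shape,bool); m[b[1]:b[3],b[0]:b[2]]=1; Q=P[m&(Z>6)]; print(cv2.minAreaRect(Q[:,:2].astype(np.float32)),Q[:,2].max())
E
```

```text
disc 2354 [ 576.1 -132.4   45.5]
circle (574.4857177734375, -133.4995880126953) 75.89030456542969
pipe top 223 [ 576.6 -132.4   79.6]
post 34 [ 628.9 -115.1   90.3]
tab 57 [611.3  60.1  70.6]
[[629.  59.  71.]
 [629.  57.  69.]
 [629.  55.  73.]
 [627.  59.  71.]
 [627.  57.  67.]
 [627.  55.  70.]
 [624.  61.  74.]
 [625.  59.  71.]
 [624.  57.  72.]
 [624.  54.  77.]
 [621.  59.  78.]
 [623.  57.  69.]
 [622.  55.  71.]
 [620.  61.  71.]
 [620.  59.  70.]
 [620.  57.  67.]
 [620.  55.  67.]
 [618.  61.  70.]
 [618.  59.  71.]
 [618.  57.  68.]]
plate 4914 [588.1 -35.8  11.2]
((581.4495239257812, -67.46144104003906), (253.4275360107422, 352.8803405761719), 0.24090588092803955) [[ 453.995    108.4444 ]
 [ 455.47876 -244.43283]
 [ 708.90405 -243.36728]
 [ 707.4203   109.50995]]
((820.1466674804688, -256.2833557128906), (145.32264709472656, 100.66968536376953), 22.947765350341797) 62.24171418743458
((348.6615295410156, -55.295440673828125), (104.73529815673828, 125.73128509521484), 1.5322717428207397) 60.40326474570952
```

View pics/crop1.png

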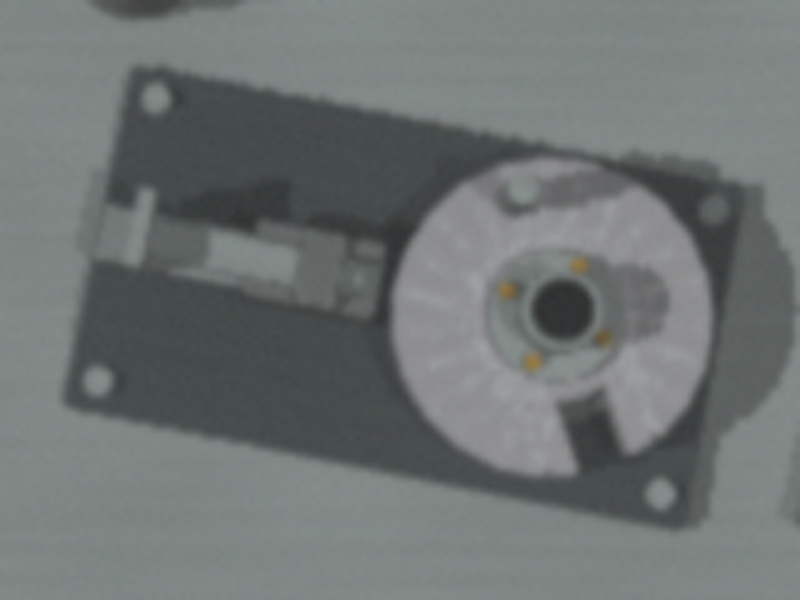

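The crop confirms it. The bar in the guide, with its tab at crop (145,228), is the smallest and sits on the guide. The slot is at crop (592,435), the post at (520,192) and the axis at (563,308).

```bash
cat >> h.py <<'E'
AX=np.array([576.5,-132.4]); G=79.0
def row(p,s=None,lead=None):
    """row for world p, tool -x pointing along world angle lead (deg)"""
    st=ctrl.read_state(); M=R.from_euler('xyz',st['tool_rot']).as_matrix()
    d=M.T@(np.array(p)-st['eef_pos'])/10
    mx=-M[:,0]; cur=np.degrees(np.arctan2(mx[1],mx[0]))
    sp=0 if lead is None else (cur-lead+180)%360-180
    return np.round(np.r_[d,sp],2).tolist()
def pol(r,a): return AX+r*np.array([np.cos(np.radians(a)),np.sin(np.radians(a))])
def tool(phi,gap=0):
    n=np.radians(phi-90); return pol(58,phi)-(19+gap)*np.array([np.cos(n),np.sin(n)])
E
python3 - <<'E'
from h import *
z=np.load('top0.npz'); im,d=z['im'],z['d']; P=cloud('top',d)
# guide direction from screws at z~15 by ray/plane
f,cx,cy,T=cal('top')
def ray(u,v,h):
    r=T[:3,:3]@[(u-cx)/f,(v-cy)/f,1]; return T[:3,3]+r*(h-T[2,3])/r[2]
S=[ray(275+a/5,170+b/5,14)[:2] for a,b in((155,98),(97,381),(659,494),(713,208))]
v=(S[0]+S[1]-S[2]-S[3])/2; w=(S[0]+S[3]-S[1]-S[2])/2
print(v,np.degrees(np.arctan2(v[1],v[0])),np.degrees(np.arctan2(w[1],w[0]))+90)
print('axis',ray(275+563/5,170+308/5,80),'post',ray(275+521/5,170+190/5,91),'slot outer', ray(275+603/5,170+467/5,46),'tab',ray(275+145/5,170+228/5,72))
print('overhang',ctrl.finger_overhang)
print('start',row([*tool(18.2,20),240],lead=18.2-90), tool(18.2,20))
E
```

```text
[ 52.79850882 270.45588803] 78.95362565690607 78.7488037645157
axis [ 574.40274299 -135.05153673   80.        ] post [ 627.26911532 -114.76879862   91.        ] slot outer [ 503.04059278 -158.02161772   46.        ] tab [611.37866984  56.75013931  72.        ]
overhang 25.0
start [-60.3, -48.85, -0.62, 49.7] [619.41731717 -77.23566472]
```

Call:
play_rows(
  targets=[
    [1, -12, -10, 0, 10],
    [1, -24, -19.5, 0, 20],
    [1, -36, -29, 0, 30],
    [1, -48, -39, 0, 40],
    [1, -60.3, -48.8, 0, 49.7],
    [1, -60.3, -48.8, 0, 49.7],
    [1, -60.3, -48.8, 0, 49.7],
    [1, -60.3, -48.8, 0, 49.7],
    [1, -60.3, -48.8, 0, 49.7],
    [1, -60.3, -48.8, 0, 49.7],
  ],
)

```text
clock: 1.5
eef_pos: [486.9, 162.8, 234.1]
tool_rot: [3.141, -0.0, 1.889]
force: [0.5, -0.3, -0.3]
width: 0.1
gripper_force: 0.0
```

Call:
play_rows(
  targets=[
    [1, 0, 0, 0, 0],
  ],
)

```text
clock: 1.6
eef_pos: [490.0, 156.0, 234.6]
tool_rot: [3.139, 0.005, 1.876]
force: [-0.6, -0.1, -0.2]
width: 0.3
gripper_force: 0.0
```

```bash
python3 - <<'E'
from h import *
s=ctrl.read_state(); print(s['clock'],s['eef_pos'],s['tool_rot'],s['qpos'],s['force'])
print(row([*tool(18.2,20),240],lead=18.2-90),row([*tool(18.2,20),89],lead=18.2-90))
E
```

```text
1.6 [489.95643915 156.00369834 234.57198226] [3.1389954  0.00480634 1.87557128] [-0.5802      0.44739356  0.30611712  1.89954466 -0.17301226  0.8178241
  0.12077137] [-0.63837493 -0.14487801 -0.21525763]
[-26.14, 5.35, -0.4, -0.74] [-26.06, 5.31, 14.7, -0.74]
```

Call:
play_rows(
  targets=[
    [1, -26.1, 5.3, 0, -0.7],
    [1, -26.1, 5.3, 0, -0.7],
    [1, -26.1, 5.3, 0, -0.7],
    [1, -26.1, 5.3, 0, -0.7],
    [1, -26.1, 5.3, 0, -0.7],
    [1, -26.1, 5.3, 0, -0.7],
    [1, -26.1, 5.3, 6, -0.7],
    [1, -26.1, 5.3, 8, -0.7],
    [1, -26.1, 5.3, 8, -0.7],
    [1, -26.1, 5.3, 8, -0.7],
  ],
)

```text
clock: 2.6
eef_pos: [618.1, -66.1, 154.2]
tool_rot: [-3.141, -0.0, 1.901]
force: [1.0, -0.6, 1.0]
width: 0.1
gripper_force: 0.0
```

```bash
python3 - <<'E'
from h import *
s=ctrl.read_state(); print(s['clock'],s['eef_pos'],s['tool_rot'])
im,d=ctrl.get_image('wrist'); cv2.imwrite('pics/w1.png',im[:,:,::-1]); np.savez('w1.npz',im=im,d=d)
print({k:np.round(v,3).tolist() for k,v in ctrl.calibration('wrist').items()})
print(row([*tool(18.2,15),89],lead=18.2-90))
E
```

```text
2.6 [618.09450829 -66.08688431 154.16368291] [-3.14142773e+00 -4.17429369e-04  1.90145686e+00]
{'vfov': 65.706, 'cx': 317.688, 'cy': 235.063, 'mount': [[0.001, -0.964, -0.265, 66.283], [1.0, 0.001, -0.0, 0.792], [0.0, -0.265, 0.964, -138.702], [0.0, 0.0, 0.0, 1.0]]}
[-1.53, -0.33, 6.63, 0.75]
```

View pics/w1.png

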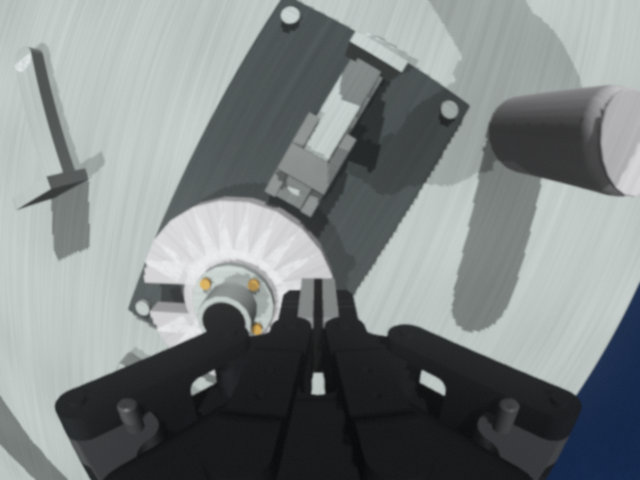

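The wrist view shows the shut fingertips at about (318,285) over the bar side of the disc. The slot is at (165,297), the bar at (330,125), its tab at (378,50), and the post is hidden behind the fingers. I'll refine the axis from the wrist depth.

```bash
cat >> h.py <<'E'
def wcloud(d,s):
    c=ctrl.calibration('wrist'); f=240/np.tan(np.radians(c['vfov'])/2); v,u=np.mgrid[:480,:640]
    x,y=u-c['cx'],v-c['cy']; r=np.hypot(x,y)+1e-9; t=np.tan(r/f)
    C=np.stack([x/r*t*d,y/r*t*d,d],-1); m=np.array(c['mount']); C=C@m[:3,:3].T+m[:3,3]
    W=C@R.from_euler('xyz',s['tool_rot']).as_matrix().T+s['eef_pos']; W[d==0]=np.nan; return W
def circ(Q):
    A=np.c_[2*Q,np.ones(len(Q))]; c=np.linalg.lstsq(A,(Q**2).sum(1),rcond=None)[0]; return c[:2],np.sqrt(c[2]+c[:2]@c[:2])
E
python3 - <<'E'
from h import *
s=ctrl.read_state(); z=np.load('w1.npz'); d=z['d']; W=wcloud(d,s); Z=W[...,2]
m=(abs(Z-46)<4); r=np.hypot(*(W[...,:2]-AX).transpose(2,0,1)); m&=(r<85); m[330:]=0
Q=W[m]; a=np.degrees(np.arctan2(Q[:,1]-AX[1],Q[:,0]-AX[0])); rr=r[m]
E=[]
for k in range(-180,180,4):
    q=(a>=k)&(a<k+4)
    if q.sum()>20 and rr[q].max()>70: E.append(Q[q][np.argmax(rr[q]),:2])
print(len(E),circ(np.array(E)))
m=(abs(Z-46)<4)&(r<100); 
t=W[(Z>62)&(Z<76)&(np.mgrid[:480,:640][0]<90)]; print('tab',len(t),t.mean(0))
st=W[(Z>48.5)&(Z<56)&(np.mgrid[:480,:640][0]<220)&(r<140)&(r>95)]; print('strap',len(st),st.mean(0))
for v,u in((15,290),(110,449)): print('screw',W[v,u])
E
```

```text
46 (array([ 577.81362174, -133.03065321]), np.float64(75.10064639240683))
tab 974 [614.97269491  57.24738767  70.49939876]
strap 1651 [598.69360848 -25.84854085  51.62578115]
screw [548.4629528   78.54884197  15.51785871]
screw [686.14176291  51.07568014  16.31552832]
```

```bash
sed -i 's/^AX=.*/AX=np.array([577.5,-133.0]); G=78.8/' h.py; python3 - <<'E'
from h import *
print(row([*tool(18.2,15),89],lead=18.2-90))
print('rows relative to that pose, arcs:')
# rows expressed in frame of pose tool(18.2,15)
L=np.radians(18.2-90); X=-np.array([np.cos(L),np.sin(L)]); Y=np.array([X[1],-X[0]]); p0=tool(18.2,15)
for k in range(0,41,4):
    e=tool(18.2-k)-p0; print(k,np.round([e@X/10,e@Y/10],2))
E
```

```text
[-1.62, -0.26, 6.63, 0.75]
rows relative to that pose, arcs:
0 [-1.5 -0. ]
4 [-1.91  0.12]
8 [-2.33  0.21]
12 [-2.75  0.27]
16 [-3.17  0.3 ]
20 [-3.6  0.3]
24 [-4.02  0.27]
28 [-4.45  0.21]
32 [-4.86  0.13]
36 [-5.27  0.01]
40 [-5.67 -0.14]
```

Call:
play_rows(
  targets=[
    [1, -1.6, -0.25, 2, 0.7],
    [1, -1.6, -0.25, 4, 0.7],
    [1, -1.6, -0.25, 6, 0.7],
    [1, -1.6, -0.25, 6.6, 0.7],
    [1, -1.6, -0.25, 6.6, 0.7],
  ],
)

```text
clock: 3.15
eef_pos: [621.4, -82.6, 88.7]
tool_rot: [3.141, 0.0, 1.889]
force: [0.5, 0.2, 0.5]
width: 0.2
gripper_force: 0.0
```

Call:
play_rows(
  targets=[
    [1, -0.7, 0, 0, 0],
    [1, -1.5, 0, 0, 0],
    [1, -1.9, 0.1, 0, 4],
    [1, -2.3, 0.2, 0, 8],
    [1, -2.75, 0.25, 0, 12],
    [1, -3.15, 0.3, 0, 16],
    [1, -3.6, 0.3, 0, 20],
    [1, -3.6, 0.3, 0, 20],
  ],
)

```text
clock: 3.95
eef_pos: [635.9, -116.3, 89.0]
tool_rot: [3.14, -0.001, 1.539]
force: [0.9, 2.5, 1.7]
width: 0.3
gripper_force: 1.3
```

```bash
cat >arc.py <<'E'
from h import *
import sys
s=ctrl.read_state(); print(s['eef_pos'],s['force'],s['clock'],s['qpos'])
M=R.from_euler('xyz',s['tool_rot']).as_matrix(); print('phi from tool yaw',np.degrees(np.arctan2(-M[1,0],-M[0,0]))+90, 'from pos', np.degrees(np.arctan2(*(s['eef_pos'][:2]-AX)[::-1]))-18.1, np.hypot(*(s['eef_pos'][:2]-AX)))
a,b,st=map(float,sys.argv[1:4])
for p in np.arange(a,b-.01,-st): print(p,row([*tool(p),89],lead=p-90))
print(b,row([*tool(b),89],lead=b-90))
E
python3 arc.py -6 -50 5; python3 - <<'E'
from h import *
im,d=ctrl.get_image('top'); P=cloud('top',d); Z=P[...,2]
cv2.imwrite('pics/t1.png',cv2.resize(im[170:290,275:435],None,fx=4,fy=4,interpolation=cv2.INTER_CUBIC)[:,:,::-1])
E
```

```text
[ 635.93657137 -116.30727907   88.98310843] [0.94394863 2.48249155 1.70303399] 3.95 [-0.05093818  0.81967586  0.32466162  1.65267034 -0.35977921  0.72673086
  0.41636953]
phi from tool yaw -1.8358994634415353 from pos -2.1577245433478183 60.774005999485134
-6.0 [-0.38, 0.14, -0.0, 4.16]
-11.0 [-0.9, 0.24, -0.0, 9.16]
-16.0 [-1.43, 0.3, -0.0, 14.16]
-21.0 [-1.96, 0.32, -0.0, 19.16]
-26.0 [-2.5, 0.28, -0.0, 24.16]
-31.0 [-3.02, 0.2, -0.0, 29.16]
-36.0 [-3.54, 0.08, -0.0, 34.16]
-41.0 [-4.05, -0.09, -0.0, 39.16]
-46.0 [-4.53, -0.3, -0.0, 44.16]
-50.0 [-4.91, -0.5, -0.01, 48.16]
```

View pics/t1.png

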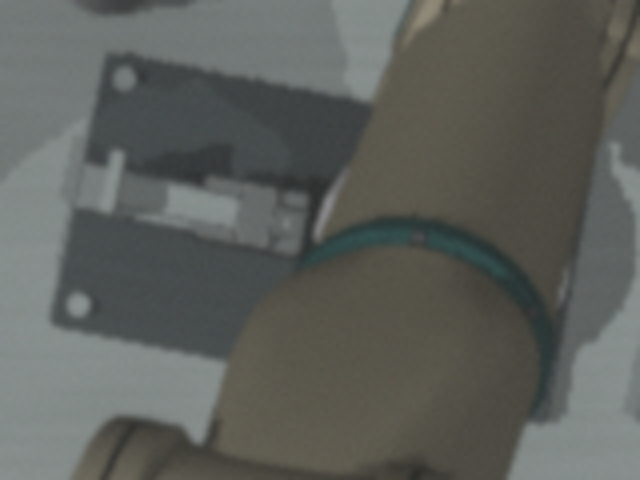

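The arm hides the disc in the top view; the tab at (115,180) has not moved. The force reading shows contact with the post, so I'll go on with the arc.

Call:
play_rows(
  targets=[
    [1, -0.4, 0.15, 0, 4],
    [1, -0.9, 0.25, 0, 9],
    [1, -1.45, 0.3, 0, 14],
    [1, -1.95, 0.3, 0, 19],
    [1, -2.5, 0.3, 0, 24],
    [1, -3.0, 0.2, 0, 29],
    [1, -3.55, 0.1, 0, 34],
    [1, -4.05, -0.1, 0, 39],
    [1, -4.55, -0.3, 0, 44],
    [1, -4.9, -0.5, 0, 48],
  ],
)

```text
clock: 5.0
eef_pos: [631.1, -165.5, 88.9]
tool_rot: [3.137, -0.004, 0.701]
force: [5.2, 0.8, -1.1]
width: -0.0
gripper_force: 2.3
```

```bash
python3 arc.py -55 -95 5; python3 - <<'E'
from h import *
im,d=ctrl.get_image('wrist'); s=ctrl.read_state(); np.savez('w2.npz',im=im,d=d,e=s['eef_pos'],r=s['tool_rot']); cv2.imwrite('pics/w2.png',im[:,:,::-1])
E
```

```text
[ 631.1076784  -165.54467784   88.86992036] [ 5.21476217  0.76717495 -1.08751886] 5.0 [-0.09230728  0.86950268  0.54240635  1.64247037 -0.5878605   0.79177985
 -0.15621567]
phi from tool yaw -49.85753979302751 from pos -49.36151287253975 62.71315045038243
-55.0 [-0.63, 0.0, -0.02, 5.14]
-60.0 [-1.15, 0.1, -0.02, 10.14]
-65.0 [-1.68, 0.15, -0.02, 15.14]
-70.0 [-2.21, 0.16, -0.02, 20.14]
-75.0 [-2.74, 0.11, -0.02, 25.14]
-80.0 [-3.27, 0.03, -0.02, 30.14]
-85.0 [-3.78, -0.11, -0.03, 35.14]
-90.0 [-4.29, -0.29, -0.03, 40.14]
-95.0 [-4.77, -0.51, -0.03, 45.14]
-95.0 [-4.77, -0.51, -0.03, 45.14]
```

View pics/w2.png

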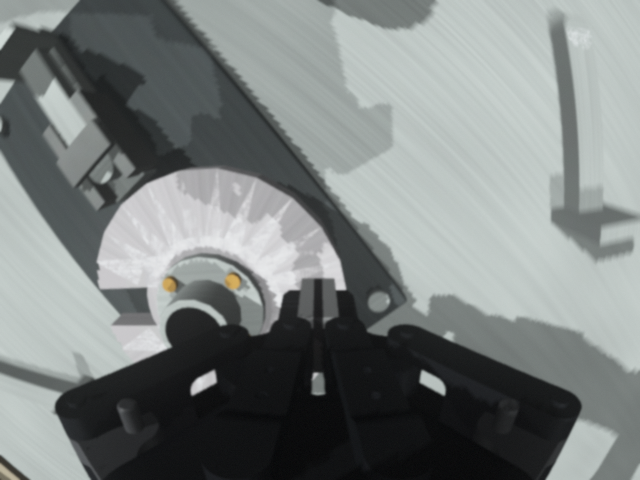

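The disc has turned with the tool. The slot is at (130,305) and the guide at (80,140). I'll keep going.

Call:
play_rows(
  targets=[
    [1, -0.65, 0, 0, 5],
    [1, -1.15, 0.1, 0, 10],
    [1, -1.7, 0.15, 0, 15],
    [1, -2.2, 0.15, 0, 20],
    [1, -2.75, 0.1, 0, 25],
    [1, -3.25, 0, 0, 30],
    [1, -3.8, -0.1, 0, 35],
    [1, -4.3, -0.3, 0, 40],
    [1, -4.8, -0.5, 0, 45],
    [1, -4.8, -0.5, 0, 45],
  ],
)

```text
clock: 6.05
eef_pos: [589.0, -194.7, 88.7]
tool_rot: [3.138, -0.002, -0.084]
force: [2.9, -2.9, 0.9]
width: -0.1
gripper_force: 1.2
```

```bash
python3 arc.py -97 -104 1;  python3 - <<'E'
from h import *
s=ctrl.read_state(); im,d=ctrl.get_image('wrist'); np.savez('w3.npz',im=im,d=d); cv2.imwrite('pics/w3.png',im[:,:,::-1])
W=wcloud(d,s); Z=W[...,2]; e=W[...,:2]-AX; r=np.hypot(e[...,0],e[...,1]); a=np.degrees(np.arctan2(e[...,1],e[...,0]))
m=(r>52)&(r<73)&(a>40)&(a<130)
for k in range(40,130,2):
    q=m&(a>=k)&(a<k+2); print(k,q.sum(),np.round(np.nanmedian(Z[q]),0) if q.any() else '',end=' | ')
E
```

```text
[ 588.97610886 -194.71544585   88.72937796] [ 2.88376622 -2.85510797  0.88760183] 6.05 [-0.14417939  0.89480821  0.73325417  1.73880146 -0.78682465  0.82391071
 -0.68939844]
phi from tool yaw 265.2093086154726 from pos -97.56605186186991 62.773380751613225
-97.0 [0.02, -0.19, -0.03, 2.21]
-98.0 [-0.09, -0.16, -0.03, 3.21]
-99.0 [-0.19, -0.13, -0.03, 4.21]
-100.0 [-0.29, -0.11, -0.03, 5.21]
-101.0 [-0.4, -0.08, -0.03, 6.21]
-102.0 [-0.5, -0.06, -0.03, 7.21]
-103.0 [-0.61, -0.04, -0.03, 8.21]
-104.0 [-0.71, -0.02, -0.03, 9.21]
-104.0 [-0.71, -0.02, -0.03, 9.21]
40 116 44.0 | 42 121 44.0 | 44 113 44.0 | 46 113 45.0 | 48 110 45.0 | 50 104 45.0 | 52 118 45.0 | 54 101 45.0 | 56 97 45.0 | 58 109 45.0 | 60 100 45.0 | 62 94 45.0 | 64 88 44.0 | 66 96 44.0 | 68 85 45.0 | 70 102 44.0 | 72 75 45.0 | 74 37 44.0 | 76 3 44.0 | 78 0  | 80 0  | 82 0  | 84 0  | 86 32 11.0 | 88 61 11.0 | 90 70 11.0 | 92 69 10.0 | 94 67 10.0 | 96 198 33.0 | 98 260 36.0 | 100 187 40.0 | 102 134 44.0 | 104 106 44.0 | 106 79 44.0 | 108 79 45.0 | 110 81 45.0 | 112 84 45.0 | 114 84 45.0 | 116 82 45.0 | 118 75 45.0 | 120 88 44.0 | 122 78 45.0 | 124 85 45.0 | 126 76 45.0 | 128 61 45.0 |
```

View pics/w3.png

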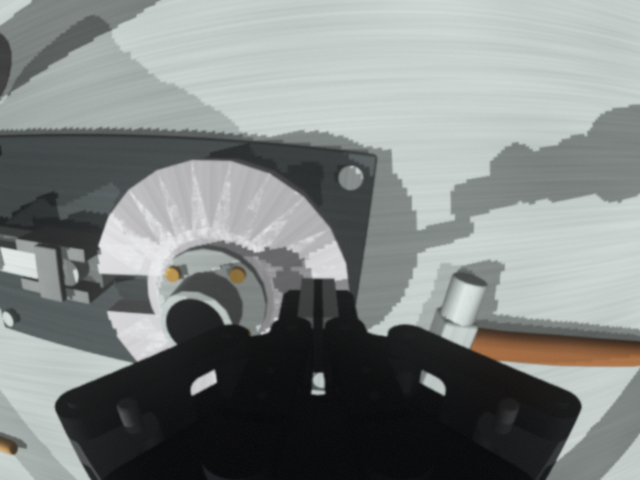

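The slot's left edge shows at (105,275) and its near edge at (115,312). It is centred near 88.5° and must come to 78.8°, so it needs about 10° more. I'll do most of that, then measure.

Call:
play_rows(
  targets=[
    [1, -0.1, -0.15, 0, 2],
    [1, -0.3, -0.1, 0, 5],
    [1, -0.6, -0.05, 0, 8],
    [1, -0.6, -0.05, 0, 8],
    [1, -0.6, -0.05, 0, 8],
  ],
)

```text
clock: 6.6
eef_pos: [583.1, -191.5, 88.2]
tool_rot: [3.141, -0.001, -0.222]
force: [2.1, -3.5, 2.6]
width: 0.1
gripper_force: 1.8
```

```bash
cat > slot.py <<'E'
from h import *
s=ctrl.read_state(); im,d=ctrl.get_image('wrist'); W=wcloud(d,s); Z=W[...,2]; print(s['eef_pos'],s['force'],s['clock'])
g=np.radians(G); e=W[...,:2]-AX; y=e@[np.cos(g),np.sin(g)]; x=e@[np.sin(g),-np.cos(g)]   # base frame
top=abs(Z-45)<2.5
L=[];H=[]
for k in range(44,72,3):
    b=top&(y>=k)&(y<k+3)&(abs(x)<45); xs=np.sort(x[b]); i=np.argmax(np.diff(xs)); print(k+1.5,xs[i].round(1),xs[i+1].round(1),'mid',((xs[i]+xs[i+1])/2).round(1)); L.append((k+1.5,xs[i],xs[i+1]))
L=np.array(L); p=np.polyfit(L[:,0],L[:,1:].mean(1),1); print('mid at y=75',np.polyval(p,75),'slope deg',np.degrees(np.arctan(p[0])))
cv2.imwrite('pics/ws.png',im[:,:,::-1])
c=(Z>43)&(Z<54)&(y>84)&(y<146)&(abs(x)<30)
for k in range(86,146,6):
    b=c&(y>=k)&(y<k+6)
    if b.sum()>5: print('cheeks',k,x[b].min().round(1),x[b].max().round(1))
E
python3 slot.py
```

```text
[ 583.05723287 -191.45395871   88.17216045] [ 2.12418933 -3.53193196  2.63948684] 6.6
45.5 -13.0 10.8 mid -1.1
48.5 -13.4 10.9 mid -1.2
51.5 -13.1 11.4 mid -0.8
54.5 -13.0 11.3 mid -0.8
57.5 -13.2 11.0 mid -1.1
60.5 -12.8 11.5 mid -0.6
63.5 -13.2 11.1 mid -1.1
66.5 -13.3 12.0 mid -0.7
69.5 -13.8 11.7 mid -1.1Traceback (most recent call last):
  File "slot.py", line 7, in <module>
    b=top&(y>=k)&(y<k+3)&(abs(x)<45); xs=np.sort(x[b]); i=np.argmax(np.diff(xs)); print(k+1.5,xs[i].round(1),xs[i+1].round(1),'mid',((xs[i]+xs[i+1])/2).round(1)); L.append((k+1.5,xs[i],xs[i+1]))
                                                          ~~~~~~~~~^^^^^^^^^^^^^
    return _wrapfunc(a, 'argmax', axis=axis, out=out, **kwds)
    return bound(*args, **kwds)
ValueError: attempt to get argmax of an empty sequence
```

The slot is parallel to the guide, with mid about -1 mm along its whole length, so it is aligned. I'll back off and lift.

Call:
play_rows(
  targets=[
    [1, 1, 0, 0, 0],
    [1, 2, 0, 0, 0],
    [1, 2.5, 0, 0, 0],
    [1, 2.5, 0, -4, 0],
    [1, 2.5, 0, -8, 0],
    [1, 2.5, 0, -10, 0],
    [1, 2.5, 0, -10, 0],
  ],
)

```text
clock: 7.35
eef_pos: [608.3, -197.6, 190.8]
tool_rot: [3.141, -0.004, -0.223]
force: [-0.0, -0.2, -0.3]
width: 0.1
gripper_force: 0.0
```

```bash
python3 - <<'E'
from h import *
s=ctrl.read_state(); print(s['eef_pos'],s['force'],s['clock'],s['qpos'])
print(row([*pol(236,G),185],lead=G-180))
E
```

```text
[ 608.32733628 -197.6044255   190.82319623] [-0.00486774 -0.19117704 -0.32074605] 7.35 [-0.20043317  0.81568143  0.86997812  1.61246528 -0.69926329  1.04593342
 -0.91612011]
[-5.09, -29.21, 0.54, -91.58]
```

Call:
play_rows(
  targets=[
    [1, -0.5, -3, 0, -9],
    [1, -1, -6, 0, -18],
    [1, -1.5, -9, 0, -27],
    [1, -2, -12, 0, -36],
    [1, -2.5, -15, 0, -45],
    [1, -3, -18, 0, -54],
    [1, -3.5, -21, 0, -63],
    [1, -4, -24, 0, -72],
    [1, -4.6, -27, 0, -80],
    [1, -5.1, -29.2, 0, -88],
  ],
)

```text
clock: 8.35
eef_pos: [620.7, 102.6, 186.1]
tool_rot: [-3.138, -0.0, 1.285]
force: [-0.8, -0.4, 1.0]
width: -0.1
gripper_force: 0.0
```

```bash
python3 - <<'E'
from h import *
s=ctrl.read_state(); print(s['eef_pos'],s['force'],s['clock'],s['qpos'])
im,d=ctrl.get_image('wrist'); W=wcloud(d,s); Z=W[...,2]
g=np.radians(G); e=W[...,:2]-AX; y=e@[np.cos(g),np.sin(g)]; x=e@[np.sin(g),-np.cos(g)]
t=(Z>60)&(Z<78)&(y>150)&(y<215)&(abs(x)<30); print('tab wrist',t.sum(),y[t].min(),y[t].max(),x[t].min(),x[t].max())
im,d=ctrl.get_image('top'); W=cloud('top',d); Z=W[...,2]; e=W[...,:2]-AX; y=e@[np.cos(g),np.sin(g)]; x=e@[np.sin(g),-np.cos(g)]
t=(Z>60)&(Z<78)&(y>150)&(y<215)&(abs(x)<30); print('tab top',t.sum(),np.sort(y[t])[[0,-1]] if t.any() else 0)
print(row([*pol(228,G),66],lead=G-180))
E
```

```text
[620.66734583 102.56429477 186.13205095] [-0.81620062 -0.4063932   1.03821738] 8.35 [-0.50024693  0.70154324  0.49926451  1.63479222 -0.40303534  0.9128125
 -0.13489031]
tab wrist 169 191.48405239395476 199.5932849297155 6.353107362505179 16.462770272056506
tab top 58 [192.12445018 200.07157353]
[-1.38, 0.58, 12.0, -5.16]
```

Call:
play_rows(
  targets=[
    [1, -1, 0.5, 0, -5],
    [1, -1.2, 0.6, 0, -5],
    [1, -1.2, 0.6, 4, -5],
    [1, -1.2, 0.6, 8, -5],
    [1, -1.2, 0.6, 12, -5],
    [1, -1.2, 0.6, 12, -5],
  ],
)

```text
clock: 9.05
eef_pos: [619.1, 85.1, 62.2]
tool_rot: [-3.13, 0.004, 1.36]
force: [-0.7, 0.6, -0.4]
width: 0.2
gripper_force: 0.0
```

```bash
python3 - <<'E'
from h import *
s=ctrl.read_state(); print(s['eef_pos'],s['force'],s['clock'])
for q in (211,190,164): print(q,row([*pol(q,G),66],lead=G-180))
E
```

```text
[619.12786342  85.1433192   62.17825797] [-0.68622339  0.6116139  -0.40778683] 9.05
211 [-1.11, 0.17, -0.38, -0.9]
190 [-3.21, 0.2, -0.37, -0.9]
164 [-5.81, 0.24, -0.36, -0.9]
```

Call:
play_rows(
  targets=[
    [1, -1, 0.2, 0, -0.9],
    [1, -1.6, 0.2, 0, -0.9],
    [1, -2.2, 0.2, 0, -0.9],
    [1, -2.8, 0.2, 0, -0.9],
    [1, -3.4, 0.2, 0, -0.9],
    [1, -4, 0.2, 0, -0.9],
    [1, -4.5, 0.2, 0, -0.9],
    [1, -5, 0.2, 0, -0.9],
    [1, -5, 0.2, 0, -0.9],
  ],
)

```text
clock: 9.95
eef_pos: [617.4, 37.5, 69.6]
tool_rot: [3.138, -0.003, 1.379]
force: [1.6, 3.4, 3.6]
width: -0.4
gripper_force: 1.9
```

```bash
cat > chk.py <<'E'
from h import *
s=ctrl.read_state(); print(s['eef_pos'],s['force'],s['clock'])
g=np.radians(G); e=s['eef_pos'][:2]-AX; print('tool y,x',e@[np.cos(g),np.sin(g)],e@[np.sin(g),-np.cos(g)])
for n in('top','scene'):
    im,d=ctrl.get_image(n); W=cloud(n,d); Z=W[...,2]; e=W[...,:2]-AX; y=e@[np.cos(g),np.sin(g)]; x=e@[np.sin(g),-np.cos(g)]
    t=(Z>60)&(Z<75)&(y>135)&(y<205)&(abs(x)<25); print(n,t.sum(),np.percentile(y[t],[2,50,98]).round(1) if t.any() else 0)
    cv2.imwrite(f'pics/{n}c.png',im[:,:,::-1])
E
python3 chk.py
```

```text
[617.37656833  37.52296045  69.63766365] [1.61623881 3.4200642  3.55398575] 9.95
tool y,x 175.0207765404421 5.995708693296057
top 0 0
scene 71 [157.4 162.  167.3]
```

Call:
play_rows(
  targets=[
    [1, -0.4, 0, 0, 0],
    [1, -0.8, 0, 0, 0],
    [1, -1.1, 0, 0, 0],
    [1, -1.1, 0, 0, 0],
  ],
)

```text
clock: 10.45
eef_pos: [614.2, 26.7, 68.4]
tool_rot: [3.141, -0.001, 1.38]
force: [1.5, 4.4, 3.7]
width: -0.1
gripper_force: 2.2
```

Call:
play_rows(
  targets=[
    [1, -0.2, 0, 0, 0],
    [1, -0.2, 0, 0, 0],
    [1, -0.2, 0, 0, 0],
  ],
)

```text
clock: 10.75
eef_pos: [613.8, 25.1, 68.2]
tool_rot: [3.141, -0.001, 1.38]
force: [1.1, 5.5, 4.6]
width: 0.2
gripper_force: 2.6
```

```bash
python3 chk.py
```

```text
[613.79986886  25.09920527  68.24475333] [1.05794758 5.48639715 4.63507231] 10.75
tool y,x 162.13891193990366 4.900246934828774
top 0 0
scene 67 [144.5 148.1 154. ]
```

Call:
play_rows(
  targets=[
    [1, -0.3, 0, 0, 0],
    [1, -0.3, 0, 0, 0],
    [1, -0.3, 0, 0, 0],
  ],
)

```text
clock: 11.15
eef_pos: [613.5, 24.2, 68.2]
tool_rot: [3.141, -0.004, 1.381]
force: [2.1, 7.9, 3.6]
width: -0.1
gripper_force: 4.3
```

Call:
play_rows(
  targets=[
    [1, -0.3, 0, 0, 0],
    [1, -0.3, 0, 0, 0],
    [1, -0.3, 0, 0, 0],
  ],
)

```text
clock: 11.45
eef_pos: [613.5, 24.0, 68.3]
tool_rot: [3.141, -0.007, 1.383]
force: [3.1, 13.5, 4.0]
width: -0.2
gripper_force: 6.5
```

Call:
play_rows(
  targets=[
    [1, -0.4, 0, 0, 0],
    [1, -0.4, 0, 0, 0],
    [1, -0.4, 0, 0, 0],
  ],
)

```text
clock: 11.75
eef_pos: [613.6, 23.8, 68.5]
tool_rot: [3.14, -0.011, 1.385]
force: [4.5, 19.1, 5.3]
width: -0.1
gripper_force: 9.5
```

Call:
play_rows(
  targets=[
    [1, 1.5, 0, 0, 0],
    [1, 4, 0, 0, 0],
    [1, 4, 0, -4, 0],
    [1, 4, 0, -9, 0],
    [1, 4, 0, -13, 0],
    [1, 8, -5, -13, 0],
    [1, 12, -10, -13, 0],
    [1, 16, -10, -13, 0],
    [1, 20, -10, -13, 0],
    [1, 20, -10, -13, 0],
  ],
)

```text
clock: 12.75
eef_pos: [549.5, 237.5, 196.6]
tool_rot: [-3.14, -0.002, 1.39]
force: [-1.0, -0.1, 0.0]
width: 0.2
gripper_force: 0.0
```

```bash
python3 chk.py; python3 - <<'E'
import cv2
a=cv2.imread('pics/topc.png')[170:290,275:435]; b=cv2.imread('pics/scenec.png')[200:320,220:380]
cv2.imwrite('pics/fin.png',cv2.resize(cv2.vconcat([a,b]),None,fx=2.4,fy=2.4,interpolation=cv2.INTER_CUBIC))
E
```

```text
[549.51107928 237.53105699 196.59479324] [-1.02878212 -0.14782948  0.04843363] 12.75
tool y,x 358.03794071351115 -99.4257355344266
top 54 [143.7 147.7 151.4]
scene 63 [143.8 147.2 151.6]
```

View pics/fin.png

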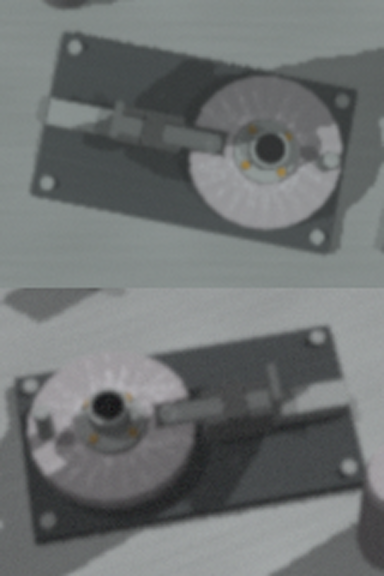

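Both views show the bar's nose in the slot (upper panel about (205,142)) and the tab against the cheeks (upper panel (120,110)). The tab's back face is at about 152 mm, and home is 153 mm. Pushing it further only raised the force, with no movement.

```bash
python3 -c "
from cell import ctrl
print(ctrl.finish_job())"
```

```text
the job is handed in; nothing more can be done
None
```

I pushed the turntable round until its slot faced the lock bar, then pushed the bar fully home against the guide, so the turntable is locked. I handed the job in at about 13 s; I only pushed the post and the tab, and steered clear of the hammer, can, brick and brush.

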